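# Shut the centrifuge and start the spin

### The job

The rotor of the small centrifuge is loaded and its lid stands open. Swing the lid down with a fingertip until it is fully shut, without slamming it, and only then start the spin by flipping the run toggle, the left one of the two on the sloping front panel as the robot faces it, over towards the lid until it snaps into its upper position. Just push, lightly, with the fingertips: leave the brake toggle to its right as it is, do not lift or shove the centrifuge, and leave everything standing around it where it is.

Things in the scene. Friction and masses are not known exactly. Their poses are not given: they have to be found in the camera images.
- centrifuge: White centrifuge, loose on rubber feet (4 kg), 250 deep (its x) x 230 wide x 134 mm high shut. Origin under its centre, on the bench; x runs level from the front panel to the hinge at the back, y to its left as seen from the robot. Deck 112 mm high. The panel slopes at 15 degrees from z 109 mm at x -62 mm to 92 mm at x -125 mm; from left: run toggle, brake toggle, display, two knobs 12 mm high.
- lid (a joint): Lid angle, rad: 0 fully shut, level on the deck; 0.85 to 1.2 at the start; stop at 1.35. Hinged along the back, so its front edge comes up and back as it opens. Stiff hinge: it stays where left, 1 to 3 N near the front edge moves it down. Open, its underside faces the robot; to shut it, push its outer face (the far side) towards the robot and down.
- lid_hinge (a point): Middle of the lid's hinge axis (along the centrifuge's y), at x = 105 mm, z = 118 mm in the centrifuge's frame.
- lid_edge (a point): Middle of the lid's front (free) edge on its outer, upper face: 165 mm from the hinge along the lid and 16 mm out from the lid's plane through the hinge axis. The lid is a white slab 200 mm wide, 18 mm thick; a 70 mm wide finger lip stands 11 mm out of its front, 12 mm below the outer face.
- run_toggle (a joint): Run switch: the left of two equal steel bat-handle toggles, turning about the centrifuge's y. 0 rad off: leans towards the robot, 32 degrees from upright. 0.6 rad on: about upright (2 degrees the other way). Sprung over centre: it flies to whichever side of 0.3 rad it is on; pushed level at its tip towards the machine, 2 to 5 N moves it from off, less nearer the middle.
- run_tip (a point): Centre of the round tip (9 mm diameter) of the run lever, 26 mm from its pivot.
- run_pivot (a point): Pivot of the run lever, at the mouth of its steel bushing, 10 mm off the panel; at x = -96 mm, y = +82 mm, z = 111 mm in the centrifuge's frame.
- brake_toggle (a joint): The brake switch, an equal toggle 46 mm to the right of the run toggle; off (0) at the start and to be left off.
- brake_tip (a point): Centre of the round tip (9 mm diameter) of the brake lever, 26 mm from its pivot.
- tube_rack: Bystander left of the centrifuge: grey tube rack with small tubes, 72 x 130 x 48 mm; origin under its centre.
- tip_box: Bystander right of the centrifuge: pipette tip box with clear lid, 122 x 86 x 66 mm; origin under its centre.
- reagent_bottle: Bystander left of the tube rack: amber bottle, 62 mm diameter, 135 mm high; origin under its centre.
- beaker: Bystander right of the tip box: glass beaker, 52 mm diameter, 70 mm high; origin under its centre.
- pipette: Bystander lying across in front of the centrifuge: white pipette, 205 mm long, 27 mm high; origin on the bench under its middle, its length along its y.
- timer: Bystander at the front right: flat white timer, 62 x 62 x 18 mm; origin under its centre.
- marker: Bystander at the front left: marker pen lying on the bench, 125 mm long, 16 mm high; origin under its middle, its length along its x.

How it is judged:
By the outcome, as a careful person would: the job done as asked, in the order asked, and still so for the second after the job is handed in, with the robot touching nothing.
It also fails if it takes over 48 s, if anything falls off the work surface, if the arm or the gripper's body presses on something with over 40 N, if the wrist force passes 120 N, or if a joint passes its speed limit or range.

### The arm

A 6-joint arm with a two-finger parallel gripper is mounted at the origin on the work surface. World frame = base frame: x ahead of the robot, y to its left, z up, the work surface at z = 0. Lengths are in m, angles in rad, forces in N, time in s.
With the tool pointing down it reaches from about 0.225 to 0.875 m from the base axis. Payload 3.4 kg.
Tool frame: the origin (TCP) lies at the very end of the fingers, on their centre line; the grasp point (between the pads) lies 19 mm behind it (grip_depth is the distance from the TCP to the grasp point, in m); x points along the fingers, z is the direction in which the jaws open and shut, and the axes are right-handed (so a half turn about x gives the same grasp; the last joint's range is limited). The gripper opens to 85 mm and grips with 20 to 120 N. Pads are 22 mm wide; open, the fingers measure 114 mm over their backs; the gripper's body (76 mm by 85 mm) begins 54 mm behind the grasp point. The pads swing forward as they close: fully open they stand 13 mm farther back than shut.
Start: joints at [-1.239, 0.276, 1.505, -0, 1.361, -0.121], TCP at [0.252, -0.517, 0.231] pointing down, gripper open.
Joint ranges: [-2.89, 2.89], [-0.75, 2.08], [0.22, 2.7], [-1.18, 4.32], [0.11, 2.71], [-2.7, 2.7]. Speed limits (rad/s): [2.57, 2.57, 3.14, 3.14, 3.14, 3.14].

### API

Orientations are given as a unit quaternion [w, x, y, z].
In Python, from rig import get_state, get_image, sign_off, grip_depth gives the robot as it stands. The module is installed in compiled form; this text tells all that it offers.
- The arm moves only by the tool arm_command, never from a script. Its argument "series" is a list of rows, each an object with "dp": the shift along the tool's x, y, z scaled (see below), a list of three; "angular": the turn, a rotation vector about the tool's x, y, z scaled (see below), a list of three; "gripper": the finger opening in mm, from 0 to 85.4. A call has exactly 8 rows; each row shifts and turns the pose as measured when the row begins, along the tool's axes as they then stand; what a row does not reach is not made up. The controller multiplies each number of a shift by 0.12 m and each number of a turn by 90 degrees. A row lasts 1/8 s, in which the tool goes at most 62.5 mm and 10.7 degrees, less where a joint would pass 70% of its speed; a pose out of reach is approached as far as the arm can. A call with a number of a shift or a turn outside -1 to 1 is refused whole. A call with a gripper value outside its range is refused whole. The fingers move at their own pace and stop on an object; "grip_force" is the grip in N (left out, the last holds). Time passes only in rows, so rows that do not move let the fingers close, or fill a call up. It gives the time, the measured TCP pose, the force and the opening at its end, in the units of the state.
- get_state(): the state, without advancing time (a new reading comes with each control period).
- get_image(name): name is "scene" or "top" or "wrist"; returns a dict with "image" (384x512x3 uint8, blue, green, red), "depth" (384x512 float32, m along the optical axis (not along the pixel's ray), 0 where there is no reading), "mtx" (3x3 intrinsics, pixels), "view" (4x4, takes a point from world to camera coordinates); the wrist camera has in their place "mount" (4x4, takes a point from camera to tool coordinates, whose origin is the TCP and whose axes are the tool frame's). Camera axes: x right, y up, looking along -z (the intrinsics and any distortion apply to the point x, -y, -z); pixel columns grow to the right and rows downward; lengths in m; the calibration is good to about 2 mm. A picture is of the moment at which its call begins: read the wrist's pose just before it.
- sign_off(): hands the job in, once; it reports no verdict.
The state is a dict: "clock": time; "qpos": joint angles; "qd": joint speeds; "effort": joint torques, N m; "position": TCP position; "ee_rot": TCP orientation; "contact_force": force on the tool from outside, world axes, zero at the start; "moment": the same for the moment, N m; "width": finger opening in m.
Only numpy, scipy, OpenCV 4.12 (cv2) and the standard library are available. Lean on these libraries where they do the work, as an engineer would, in place of code of your own. Each camera call takes 0.05 s, during which the arm holds its last target. There are 200 camera calls.

## Working session

There is one attempt and no reset: what is moved stays moved. The work goes in short steps, Python scripts to look and compute and a tool call to move; the robot and the scene stay as the last step left them, time stands still between calls to the robot, and variables do not carry over. Pictures are saved under pics/ and viewed, about 8 in all and at most 12, crops included, and the job is handed in when it is done.

Besides the shell and the picture viewer there is one more tool, called after ">>>" as name([rows], argument=value, ...), one row to a line, values as JSON. arm_command: Moves the arm, as the interface text tells. Its arguments: {"type":"object","properties":{"series":{"type":"array","items":{"type":"object","properties":{"dp":{"type":"array","items":{"type":"number"}},"angular":{"type":"array","items":{"type":"number"}},"gripper":{"type":"number"}}}},"grip_force":{"type":"number"}},"required":["series"]}

```bash
mkdir -p pics; cat > h.py <<'E'
import numpy as np, cv2
from rig import get_state, get_image, sign_off, grip_depth
from scipy.spatial.transform import Rotation as R
def pose(s):
    T=np.eye(4); q=s['ee_rot']; T[:3,:3]=R.from_quat([q[1],q[2],q[3],q[0]]).as_matrix(); T[:3,3]=s['position']; return T
def cam(name):
    s=get_state(); d=get_image(name)
    c2w = pose(s)@d['mount'] if name=='wrist' else np.linalg.inv(d['view'])
    return d,c2w
def cloud(d,c2w):
    K=d['mtx']; z=d['depth']; v,u=np.mgrid[:z.shape[0],:z.shape[1]]
    P=np.stack([(u-K[0,2])/K[0,0]*z,-(v-K[1,2])/K[1,1]*z,-z],-1)
    return P@c2w[:3,:3].T+c2w[:3,3]
E
python3 - <<'E'
from h import *
print({k:np.round(v,3) for k,v in get_state().items()}, grip_depth)
ims=[]
for n in('scene','top'):
    d,c=cam(n); cv2.imwrite(f'pics/{n}0.png',cv2.resize(d['image'],(800,600))); np.savez(n+'0.npz',c=c,**d)
    print(n,np.round(c,3),d['mtx'])
    print({k:(v if k not in('image','depth','mtx','view') else '') for k,v in d.items()})
print(np.round(pose(get_state()),3))
E
```

```text
{'clock': np.float64(0.0), 'qpos': array([-1.239,  0.277,  1.506,  0.   ,  1.361, -0.121]), 'qd': array([ 0.001, -0.002,  0.002,  0.001, -0.002,  0.   ]), 'effort': array([ 1.0000e-03, -4.1677e+01, -2.4580e+01,  0.0000e+00,  1.1000e-02,
       -0.0000e+00]), 'position': array([ 0.251, -0.517,  0.23 ]), 'ee_rot': array([ 0.599,  0.375,  0.6  , -0.375]), 'contact_force': array([ 0.157, -0.746, -0.295]), 'moment': array([ 0.063,  0.005, -0.008]), 'width': np.float64(0.085)} 0.0187
scene [[-0.975 -0.156  0.159  0.739]
 [ 0.222 -0.604  0.765  0.976]
 [-0.023  0.782  0.623  0.85 ]
 [ 0.     0.     0.     1.   ]] [[432.5974284    0.         257.91790351]
 [  0.         432.5974284  193.58828969]
 [  0.           0.           1.        ]]
{'image': '', 'depth': '', 'mtx': '', 'view': ''}
top [[-0.03   0.992 -0.119  0.449]
 [-1.    -0.03  -0.003  0.06 ]
 [-0.007  0.119  0.993  1.103]
 [ 0.     0.     0.     1.   ]] [[358.36203698   0.         255.74523994]
 [  0.         358.36203698 194.21988375]
 [  0.           0.           1.        ]]
{'image': '', 'depth': '', 'mtx': '', 'view': ''}
[[-0.001  0.899  0.437  0.251]
 [ 0.002  0.437 -0.899 -0.517]
 [-1.     0.    -0.002  0.231]
 [ 0.     0.     0.     1.   ]]
```

View pics/top0.png

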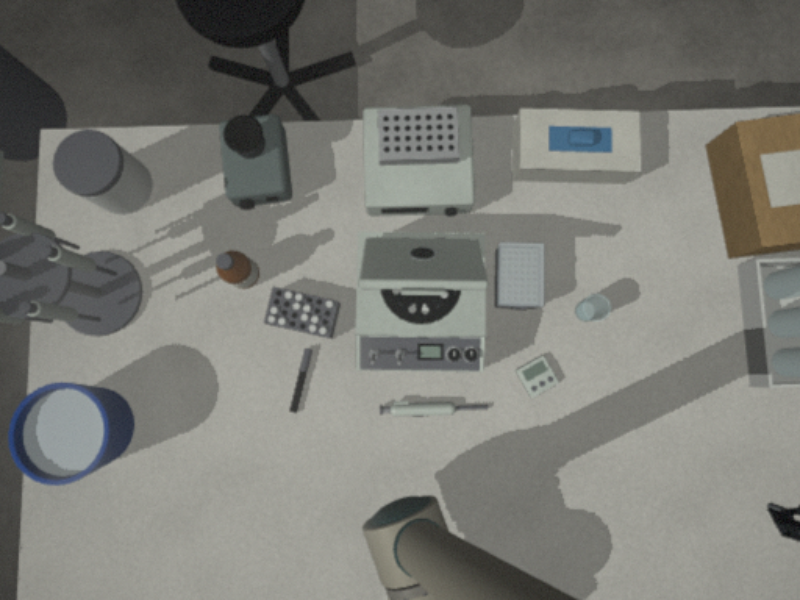

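View pics/scene0.png

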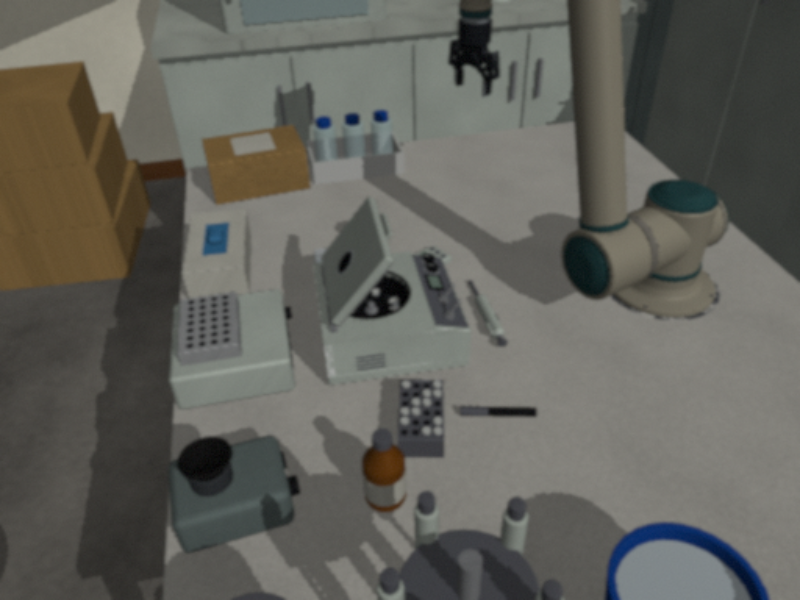

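The top view shows the centrifuge near (422,305), with its panel at rows 335–370 and the run toggle near (374,355). The lid is open at rows 237–285, and a white box stands behind it. The scene view confirms the lid is open by about 60°.

```bash
python3 - <<'E'
from h import *
L=np.load('top0.npz'); d={k:L[k] for k in('image','depth','mtx')}; P=cloud(d,L['c'])
im=d['image'].astype(int); g=im.sum(2)/3
x,y,z=P[...,0],P[...,1],P[...,2]
s=512/800
# region around the centrifuge body
reg=np.zeros(g.shape,bool); reg[int(228*s):int(378*s),int(348*s):int(494*s)]=1
pan=reg&(g<110)&(z>.08)&(z<.125); pan[:int(330*s)]=0
n,lab,st,_=cv2.connectedComponentsWithStats(cv2.morphologyEx(pan.astype(np.uint8),cv2.MORPH_CLOSE,np.ones((7,7))))
i=1+st[1:,4].argmax(); m=lab==i
print('panel px',st[i])
r=cv2.minAreaRect(P[m][:,:2].astype(np.float32)*1000); print('panel rect mm',r)
A=np.c_[P[m][:,:2],np.ones(m.sum())]; print('panel plane',np.linalg.lstsq(A,P[m][:,2],rcond=None)[0])
deck=reg&(z>.105)&(z<.118)&(g>130); print('deck z',np.median(z[deck]),deck.sum())
lid=reg&(z>.14)&(z<.29); lid[int(282*s):]=0
q=P[lid]; print('lid n',len(q),q.min(0),q.max(0))
c=np.median(q,0); u,S,V=np.linalg.svd(q-c,full_matrices=0); print('c',c,'normal',V[2],'rms',S[2]/len(q)**.5)
# second view
L=np.load('scene0.npz'); d2={k:L[k] for k in('image','depth','mtx')}; Q=cloud(d2,L['c'])
# pts of scene camera in lid region
mm=(Q[...,2]>.14)&(Q[...,2]<.3)&(Q[...,0]>.45)&(Q[...,0]<.8)&(abs(Q[...,1]-c[1])<.12)
q=Q[mm];print('scene lid',len(q),q.min(0),q.max(0)); c=np.median(q,0); u,S,V=np.linalg.svd(q-c,full_matrices=0); print('c',c,'normal',V[2],S[2]/len(q)**.5)
def at(u,v): return np.round(P[int(v*s),int(u*s)],3)
for nm,u,v in[('whitebox front',420,205),('wb rack',420,150),('tiprack',520,275),('rack',300,310),('lidtop',420,242)]: print(nm,at(u,v))
a=np.linalg.inv(L['c'])
E
```

```text
panel px [ 231  216   77   21 1527]
panel rect mm ((477.59637451171875, 28.949462890625), (212.58181762695312, 58.73798751831055), 88.26356506347656)
panel plane [-0.91186838  0.1110769   0.54762556]
deck z 0.11188921846632383 1772
lid n 2080 [ 0.5842406  -0.07497821  0.14014659] [0.68328956 0.12519718 0.25480881]
c [0.62763152 0.02632493 0.20372339] normal [ 0.77212692 -0.03313579  0.63460384] rms 0.0008871739850722628
scene lid 2194 [ 0.46954604 -0.07500829  0.14001976] [0.68324472 0.1309607  0.25716094]
c [0.62447646 0.05239307 0.20613968] normal [ 0.75267777 -0.0082435   0.65833747] 0.005572888298747792
whitebox front [0.76  0.021 0.072]
wb rack [0.855 0.019 0.104]
tiprack [ 0.62  -0.161  0.068]
rack [0.571 0.253 0.046]
lidtop [0.673 0.026 0.147]
```

>>> arm_command([
  {"dp": [-0.4, 0, 0], "angular": [0.105, 0, 0], "gripper": 0},
  {"dp": [-0.4, 0, 0], "angular": [0.105, 0, 0], "gripper": 0},
  {"dp": [-0.4, 0, 0], "angular": [0.105, 0, 0], "gripper": 0},
  {"dp": [0, 0.1, -0.5], "angular": [0, 0, 0], "gripper": 0},
  {"dp": [0, 0.1, -0.5], "angular": [0, 0, 0], "gripper": 0},
  {"dp": [0, 0.1, -0.5], "angular": [0, 0, 0], "gripper": 0},
  {"dp": [0, 0.1, -0.5], "angular": [0, 0, 0], "gripper": 0},
  {"dp": [0, 0.1, -0.5], "angular": [0, 0, 0], "gripper": 0},
], grip_force=30)

```text
clock: 1.1
position: [0.3304, -0.2173, 0.3758]
ee_rot: [0.48, 0.519, 0.486, -0.514]
contact_force: [0.8, -0.5, 0.6]
width: 0.0001
```

```bash
python3 - <<'E'
from h import *
s=get_state(); print(np.round(pose(s),3),s['clock'],s['contact_force'],s['width'],np.round(s['qpos'],2))
L=np.load('top0.npz'); d={k:L[k] for k in('image','depth','mtx')}; P=cloud(d,L['c']); g=d['image'].mean(2)
c=np.round(g[205:240:2,225:315:4]).astype(int); z=np.round(P[205:240:2,225:315:4,2]*1000).astype(int)
# body outline: above 0.06 m, near the panel/deck
x,y,zz=P[...,0],P[...,1],P[...,2]
m=(zz>.085)&(zz<.118)&(x>.40)&(x<.60)&(y>-.12)&(y<.18)
q=P[m]; print(m.sum(),q.min(0),q.max(0)); r=cv2.minAreaRect(q[:,:2].astype(np.float32)*1000); print(r)
for lo,hi in((.46,.48),(.48,.5),(.5,.52),(.52,.54)):
    k=q[(q[:,0]>lo)&(q[:,0]<hi)]; print(lo,np.percentile(k[:,1],[0,1,99,100]).round(3))
for lo,hi in((-.06,-.03),(-.03,0),(0,.03),(.03,.06),(.06,.09),(.09,.12)):
    k=q[(q[:,1]>lo)&(q[:,1]<hi)]; print(lo,np.sort(k[:,0])[[0,3,8]].round(3))
d,c=cam('wrist'); print(np.round(d['mount'],3)); cv2.imwrite('pics/w1.png',d['image'])
E
```

```text
[[-0.001  0.998 -0.067  0.33 ]
 [ 0.01  -0.067 -0.998 -0.217]
 [-1.    -0.002 -0.01   0.376]
 [ 0.     0.     0.     1.   ]] 1.1 [ 0.83617424 -0.47371021  0.63731292] 0.00014936723317919166 [-0.76 -0.05  1.54  0.01  1.66  0.87]
3493 [ 0.4428661  -0.08576988  0.08502872] [0.59956098 0.14755442 0.11777177]
((522.1198120117188, 29.523529052734375), (230.37274169921875, 148.94821166992188), 87.52363586425781)
0.46 [-0.083 -0.082  0.144  0.144]
0.48 [-0.083 -0.082  0.143  0.143]
0.5 [-0.085 -0.083  0.142  0.144]
0.52 [-0.084 -0.083  0.141  0.144]
-0.06 [0.446 0.447 0.447]
-0.03 [0.447 0.447 0.448]
0 [0.448 0.448 0.449]
0.03 [0.449 0.449 0.45 ]
0.06 [0.45  0.45  0.451]
0.09 [0.451 0.451 0.451]
[[-0.001  0.288 -0.958 -0.142]
 [-0.001  0.958  0.288  0.074]
 [ 1.     0.001 -0.001  0.001]
 [ 0.     0.     0.     1.   ]]
```

>>> arm_command([
  {"dp": [0, 0.32, -0.27], "angular": [-0.015, 0, 0], "gripper": 0},
  {"dp": [0, 0.32, -0.27], "angular": [0, 0, 0], "gripper": 0},
  {"dp": [0, 0.32, -0.27], "angular": [0, 0, 0], "gripper": 0},
  {"dp": [0, 0.32, -0.27], "angular": [0, 0, 0], "gripper": 0},
  {"dp": [0, 0.32, -0.27], "angular": [0, 0, 0], "gripper": 0},
  {"dp": [0, 0.32, -0.27], "angular": [0, 0, 0], "gripper": 0},
  {"dp": [0, 0.32, -0.27], "angular": [0, 0, 0], "gripper": 0},
  {"dp": [0, 0.32, -0.27], "angular": [0, 0, 0], "gripper": 0},
])

```text
clock: 2.15
position: [0.6546, 0.0447, 0.3786]
ee_rot: [0.487, 0.512, 0.494, -0.506]
contact_force: [1.4, 0.3, 0.1]
width: 0.0001
```

```bash
cat > st.py <<'E'
from h import *
s=get_state(); T=pose(s); print(np.round(T,4),s['clock'],np.round(s['contact_force'],2),np.round(s['qpos'],2))
def rel(p): return (T[:3,:3].T@(np.array(p)-T[:3,3]))/.12
E
python3 - <<'E'
from st import *
for p in[(.617,.024,.275)]: print(rel(p))
d,c=cam('wrist'); cv2.imwrite('pics/w2.png',d['image'])
P=cloud(d,c); m=(P[...,2]>.14)&(P[...,2]<.27)&(P[...,0]>.55)&(P[...,0]<.7)
q=P[m]; print(len(q),q.min(0),q.max(0)); k=q-np.median(q,0); print(np.median(q,0),np.linalg.svd(k,full_matrices=0)[2][2])
E
```

```text
[[-0.0018  0.9993 -0.0368  0.6546]
 [ 0.0131 -0.0368 -0.9992  0.0447]
 [-0.9999 -0.0023 -0.013   0.3786]
 [ 0.      0.      0.      1.    ]] 2.15 [1.41 0.33 0.1 ] [-0.05  0.37  1.01  0.01  1.76  1.57]
[ 0.86173007 -0.30464565  0.19502001]
19498 [ 0.56557081 -0.07732335  0.14000508] [0.68439453 0.12443112 0.2559375 ]
[0.62451713 0.01625351 0.20845454] [ 0.76236574 -0.03238315  0.64633568]
```

View pics/w2.png

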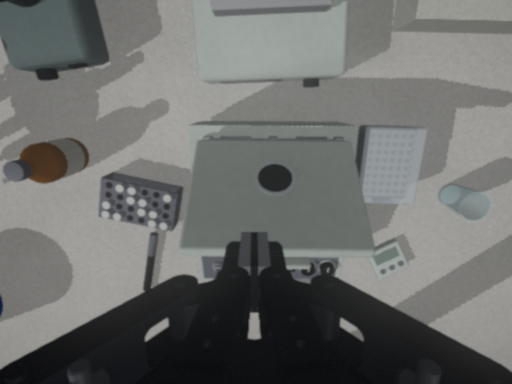

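>>> arm_command([
  {"dp": [0, -0.1, 0.065], "angular": [0, 0, 0], "gripper": 0},
  {"dp": [0, -0.1, 0.065], "angular": [0, 0, 0], "gripper": 0},
  {"dp": [0.14, -0.1, 0.065], "angular": [0, 0, 0], "gripper": 0},
  {"dp": [0.16, 0, 0], "angular": [0, 0, 0], "gripper": 0},
  {"dp": [0.16, 0, 0], "angular": [0, 0, 0], "gripper": 0},
  {"dp": [0.16, 0, 0], "angular": [0, 0, 0], "gripper": 0},
  {"dp": [0.16, 0, 0], "angular": [0, 0, 0], "gripper": 0},
  {"dp": [0, 0, 0], "angular": [0, 0, 0], "gripper": 0},
])

```text
clock: 3.2
position: [0.6101, 0.0188, 0.2825]
ee_rot: [0.486, 0.514, 0.493, -0.507]
contact_force: [-0.7, 0.0, -0.9]
width: 0.0002
```

```bash
python3 st.py
```

```text
[[-5.000e-04  9.992e-01 -4.110e-02  6.101e-01]
 [ 1.430e-02 -4.110e-02 -9.991e-01  1.880e-02]
 [-9.999e-01 -1.000e-03 -1.430e-02  2.825e-01]
 [ 0.000e+00  0.000e+00  0.000e+00  1.000e+00]] 3.2 [-0.65  0.05 -0.85] [-0.09  0.31  1.33  0.01  1.5   1.52]
```

The wrist view shows the lid's outer face at rows 140–250 and the closed fingertips at (253,245), above its front edge. The lid angle comes out at about 0.87 rad in both views. I'll go on down to contact.

>>> arm_command([
  {"dp": [0.07, 0, 0], "angular": [0, 0, 0], "gripper": 0},
  {"dp": [0.07, 0, 0], "angular": [0, 0, 0], "gripper": 0},
  {"dp": [0.07, 0, 0], "angular": [0, 0, 0], "gripper": 0},
  {"dp": [0.06, 0, 0], "angular": [0, 0, 0], "gripper": 0},
  {"dp": [0.022, -0.025, 0], "angular": [0, 0, 0], "gripper": 0},
  {"dp": [0.022, -0.025, 0], "angular": [0, 0, 0], "gripper": 0},
  {"dp": [0.022, -0.025, 0], "angular": [0, 0, 0], "gripper": 0},
  {"dp": [0.022, -0.025, 0], "angular": [0, 0, 0], "gripper": 0},
])

```text
clock: 4.2
position: [0.5984, 0.0186, 0.2411]
ee_rot: [0.488, 0.516, 0.491, -0.505]
contact_force: [0.6, 0.3, 2.4]
width: -0.0003
```

```bash
python3 st.py
```

```text
[[ 0.0076  0.9991 -0.0422  0.5984]
 [ 0.0131 -0.0423 -0.999   0.0186]
 [-0.9999  0.007  -0.0135  0.2411]
 [ 0.      0.      0.      1.    ]] 4.2 [0.58 0.32 2.38] [-0.09  0.3   1.44  0.01  1.39  1.52]
```

>>> arm_command([
  {"dp": [0.028, -0.029, 0], "angular": [0, 0, 0], "gripper": 0},
  {"dp": [0.029, -0.028, 0], "angular": [0, 0, 0], "gripper": 0},
  {"dp": [0.03, -0.027, 0], "angular": [0, 0, 0], "gripper": 0},
  {"dp": [0.031, -0.026, 0], "angular": [0, 0, 0], "gripper": 0},
  {"dp": [0.032, -0.026, 0], "angular": [0, 0, 0], "gripper": 0},
  {"dp": [0.033, -0.025, 0], "angular": [0, 0, 0], "gripper": 0},
  {"dp": [0.034, -0.024, 0], "angular": [0, 0, 0], "gripper": 0},
  {"dp": [0.035, -0.023, 0], "angular": [0, 0, 0], "gripper": 0},
])

```text
clock: 5.2
position: [0.5717, 0.0201, 0.2092]
ee_rot: [0.488, 0.516, 0.491, -0.505]
contact_force: [0.1, -0.6, 1.8]
width: -0.0
```

```bash
python3 - <<'E'
from st import *
d,c=cam('wrist'); cv2.imwrite('pics/w3.png',d['image']); P=cloud(d,c)
p=P.reshape(-1,3); m=(p[:,2]>.135)&(p[:,0]<.68)&(p[:,0]>.5)&(abs(p[:,1]-.06)<.03); q=p[m]
k=q-np.median(q,0); n=np.linalg.svd(k,full_matrices=0)[2][2]; print(len(q),q.max(0),n,np.arctan2(abs(n[0]),abs(n[2])))
E
```

```text
[[ 0.0079  0.9991 -0.0422  0.5717]
 [ 0.013  -0.0423 -0.999   0.0201]
 [-0.9999  0.0073 -0.0133  0.2092]
 [ 0.      0.      0.      1.    ]] 5.2 [ 0.06 -0.64  1.85] [-0.1   0.28  1.56  0.01  1.3   1.51]
36300 [0.67798679 0.08999964 0.3066894 ] [-0.00800851 -0.99838873 -0.05617663] 0.14160535692511284
```

>>> arm_command([
  {"dp": [0.036, -0.023, 0], "angular": [0, 0, 0], "gripper": 0},
  {"dp": [0.036, -0.022, 0], "angular": [0, 0, 0], "gripper": 0},
  {"dp": [0.037, -0.021, 0], "angular": [0, 0, 0], "gripper": 0},
  {"dp": [0.037, -0.02, 0], "angular": [0, 0, 0], "gripper": 0},
  {"dp": [0.038, -0.019, 0], "angular": [0, 0, 0], "gripper": 0},
  {"dp": [0.038, -0.018, 0], "angular": [0, 0, 0], "gripper": 0},
  {"dp": [0.039, -0.017, 0], "angular": [0, 0, 0], "gripper": 0},
  {"dp": [0.039, -0.016, 0], "angular": [0, 0, 0], "gripper": 0},
])

```text
clock: 6.25
position: [0.5506, 0.0212, 0.1696]
ee_rot: [0.487, 0.515, 0.491, -0.506]
contact_force: [-0.4, -0.9, 2.0]
width: 0.0001
```

```bash
cat > lid.py <<'E'
from st import *
def lid(name):
    d,c=cam(name); P=cloud(d,c); p=P.reshape(-1,3)
    m=(p[:,2]>.122)&(p[:,2]<.29)&(p[:,0]<.68)&(p[:,0]>.49)&((abs(p[:,1]-.09)<.03)|(abs(p[:,1]+.045)<.02)); q=p[m]
    for _ in range(5):
        A=np.c_[q[:,:2],np.ones(len(q))]; co=np.linalg.lstsq(A,q[:,2],rcond=None)[0]; r=q[:,2]-A@co; q=q[abs(r)<max(.004,1.0*r.std())]
    print(name,'lid angle',np.arctan(-co[0]),'n',len(q),'rms',r.std(),'range',q.min(0),q.max(0))
    return d
if __name__=='__main__':
    d=lid('wrist'); cv2.imwrite('pics/w_%.2f.png'%s['clock'],d['image']); d=lid('top')
E
python3 lid.py
```

```text
[[ 0.0048  0.9991 -0.042   0.5506]
 [ 0.0126 -0.0421 -0.999   0.0212]
 [-0.9999  0.0043 -0.0128  0.1696]
 [ 0.      0.      0.      1.    ]] 6.25 [-0.44 -0.88  1.98] [-0.1   0.28  1.66  0.01  1.2   1.51]
wrist lid angle 0.2536004510257328 n 51080 rms 0.0006636435998090763 range [ 0.52328654 -0.0649965   0.13316165] [0.6740648  0.119999   0.17469656]
top lid angle 0.24638101119710348 n 587 rms 0.0015786631264577957 range [ 0.51603627 -0.06473185  0.13472671] [0.67053147 0.11997538 0.17550751]
```

>>> arm_command([
  {"dp": [0.034, -0.011, 0], "angular": [0, 0, 0], "gripper": 0},
  {"dp": [0.034, -0.01, 0], "angular": [0, 0, 0], "gripper": 0},
  {"dp": [0.034, -0.01, 0], "angular": [0, 0, 0], "gripper": 0},
  {"dp": [0.032, -0.008, 0], "angular": [0, 0, 0], "gripper": 0},
  {"dp": [0.03, -0.006, 0], "angular": [0, 0, 0], "gripper": 0},
  {"dp": [0.026, -0.005, 0], "angular": [0, 0, 0], "gripper": 0},
  {"dp": [0.02, -0.004, 0], "angular": [0, 0, 0], "gripper": 0},
  {"dp": [0.016, -0.002, 0], "angular": [0, 0, 0], "gripper": 0},
])

```text
clock: 7.35
position: [0.5433, 0.0219, 0.1403]
ee_rot: [0.487, 0.514, 0.492, -0.506]
contact_force: [-0.4, 0.6, 1.4]
width: -0.0003
```

```bash
python3 lid.py
```

```text
[[ 0.0038  0.9991 -0.042   0.5433]
 [ 0.0126 -0.0421 -0.999   0.0219]
 [-0.9999  0.0033 -0.0127  0.1403]
 [ 0.      0.      0.      1.    ]] 7.35 [-0.44  0.57  1.4 ] [-0.1   0.29  1.72  0.01  1.13  1.51]
wrist lid angle 0.04377366127359039 n 57021 rms 0.0006385173009827448 range [ 0.52034347 -0.06499836  0.13212374] [0.66537678 0.1199972  0.1423297 ]
top lid angle 0.04542755891702651 n 592 rms 0.0015780995942993197 range [ 0.51039977 -0.06450281  0.1296765 ] [0.66838206 0.11999438 0.14370529]
```

>>> arm_command([
  {"dp": [0.009, 0, 0], "angular": [0, 0, 0], "gripper": 0},
  {"dp": [0.009, 0, 0], "angular": [0, 0, 0], "gripper": 0},
  {"dp": [0.009, 0, 0], "angular": [0, 0, 0], "gripper": 0},
  {"dp": [0.009, 0, 0], "angular": [0, 0, 0], "gripper": 0},
  {"dp": [0.008, 0, 0], "angular": [0, 0, 0], "gripper": 0},
  {"dp": [0.007, 0, 0], "angular": [0, 0, 0], "gripper": 0},
  {"dp": [0.006, 0, 0], "angular": [0, 0, 0], "gripper": 0},
  {"dp": [0.006, 0, 0], "angular": [0, 0, 0], "gripper": 0},
])

```text
clock: 8.45
position: [0.543, 0.0222, 0.134]
ee_rot: [0.487, 0.515, 0.492, -0.506]
contact_force: [-2.4, -0.3, 6.5]
width: 0.0001
```

```bash
python3 lid.py
```

```text
[[ 0.0037  0.9991 -0.0421  0.543 ]
 [ 0.0129 -0.0421 -0.999   0.0222]
 [-0.9999  0.0032 -0.013   0.134 ]
 [ 0.      0.      0.      1.    ]] 8.45 [-2.44 -0.27  6.49] [-0.1   0.3   1.73  0.01  1.11  1.51]
wrist lid angle 9.212739725525866e-05 n 57370 rms 0.0006361115266150047 range [ 0.52225528 -0.06499988  0.13077095] [0.66381542 0.11999817 0.1362261 ]
top lid angle 0.005186844619522294 n 598 rms 0.0015991359821770853 range [ 0.51063071 -0.06450792  0.1287234 ] [0.67030448 0.11991459 0.13796189]
```

>>> arm_command([
  {"dp": [-0.1, 0, 0], "angular": [0, 0, 0], "gripper": 0},
  {"dp": [-0.3, 0, 0], "angular": [0, 0, 0], "gripper": 0},
  {"dp": [-0.2, -0.2, 0], "angular": [0, 0, 0], "gripper": 0},
  {"dp": [-0.2, -0.2, 0], "angular": [0, 0, 0], "gripper": 0},
  {"dp": [-0.2, -0.2, 0], "angular": [0, 0, 0], "gripper": 0},
  {"dp": [-0.1, -0.2, 0], "angular": [0, 0, 0], "gripper": 0},
  {"dp": [-0.1, -0.2, 0], "angular": [0, 0, 0], "gripper": 0},
  {"dp": [0, -0.2, 0], "angular": [0, 0, 0], "gripper": 0},
])

```text
clock: 9.55
position: [0.3992, 0.0268, 0.2861]
ee_rot: [0.49, 0.518, 0.489, -0.503]
contact_force: [0.7, -0.1, 0.2]
width: 0.0
```

```bash
python3 - <<'E'
from lid import *
d=lid('top'); s=get_state(); d,c=cam('wrist'); np.savez('w4.npz',c=c,**d)
K=d['mtx']
W=np.linalg.inv(c)
def px(p):
    q=W[:3,:3]@np.array(p)+W[:3,3]; return K[0,0]*q[0]/-q[2]+K[0,2], -K[1,1]*q[1]/-q[2]+K[1,2]
for n,p in(('run tip',(.4678,.1116,.133)),('pivot',(.4816,.111,.111)),('corner FL',(.449-.004+.0077,.1455,.092))): print(n,px(p))
u,v=px((.475,.095,.12)); u,v=int(u),int(v); x0,y0=max(0,u-70),max(0,v-50)
print(x0,y0); cv2.imwrite('pics/tog.png',cv2.resize(d['image'][y0:y0+100,x0:x0+140],None,fx=5,fy=5,interpolation=cv2.INTER_CUBIC))
E
```

```text
[[ 0.0152  0.999  -0.0421  0.3992]
 [ 0.0137 -0.0423 -0.999   0.0268]
 [-0.9998  0.0146 -0.0143  0.2861]
 [ 0.      0.      0.      1.    ]] 9.55 [ 0.65 -0.14  0.18] [-0.12 -0.03  1.74  0.02  1.42  1.49]
top lid angle 0.00025695628944350207 n 1952 rms 0.0016491853031178796 range [ 0.51074828 -0.06485363  0.12964552] [0.66841157 0.11993166 0.13761812]
run tip (np.float64(163.97894543322803), np.float64(110.17593915037834))
pivot (np.float64(169.4048105424286), np.float64(95.87723620705275))
corner FL (np.float64(146.67997395614404), np.float64(125.14989047294983))
113 51
```

View pics/tog.png

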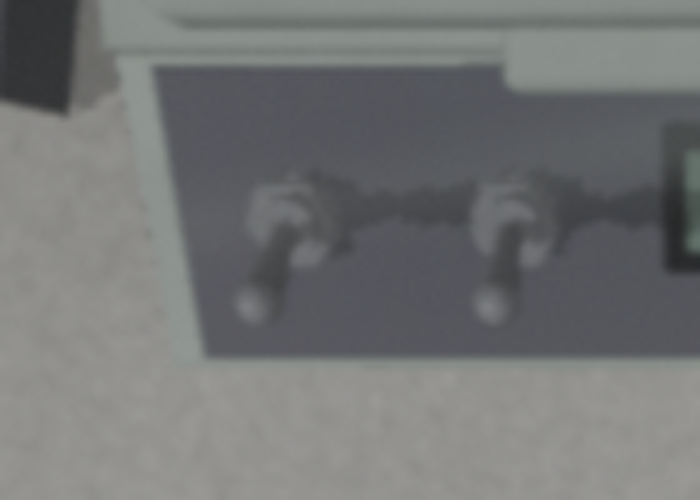

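The lever tips are at full-image pixels (164,112) for run and (211,112) for brake, both off. That is within 1.5 px of the prediction, so the run tip is at about (0.467, 0.112). The lid is shut at 0.000 rad.

>>> arm_command([
  {"dp": [0.1, 0, -0.175], "angular": [0, 0, 0], "gripper": 0},
  {"dp": [0.1, 0, -0.175], "angular": [0, 0, 0], "gripper": 0},
  {"dp": [0.1, 0, -0.175], "angular": [0, 0, 0], "gripper": 0},
  {"dp": [0.1, 0, -0.175], "angular": [0, 0, 0], "gripper": 0},
  {"dp": [0.23, 0.05, 0], "angular": [0, 0, 0], "gripper": 0},
  {"dp": [0.23, 0.05, 0], "angular": [0, 0, 0], "gripper": 0},
  {"dp": [0.23, 0.05, 0], "angular": [0, 0, 0], "gripper": 0},
  {"dp": [0.22, 0.05, 0], "angular": [0, 0, 0], "gripper": 0},
])

```text
clock: 10.65
position: [0.4416, 0.1168, 0.13]
ee_rot: [0.493, 0.523, 0.485, -0.498]
contact_force: [0.7, 0.2, -0.1]
width: -0.0003
```

```bash
python3 - <<'E'
from st import *
print(rel((.445,.1118,.127)))
E
```

```text
[[ 0.0328  0.9985 -0.0428  0.4416]
 [ 0.0166 -0.0433 -0.9989  0.1168]
 [-0.9993  0.0321 -0.018   0.13  ]
 [ 0.      0.      0.      1.    ]] 10.65 [ 0.75  0.21 -0.1 ] [0.1  0.17 1.93 0.02 1.01 1.7 ]
[0.025215   0.02907755 0.04127946]
```

>>> arm_command([
  {"dp": [0.012, 0, 0.02], "angular": [0, 0, 0], "gripper": 0},
  {"dp": [0.012, 0, 0.02], "angular": [0, 0, 0], "gripper": 0},
  {"dp": [0.001, 0.02, 0], "angular": [0, 0, 0], "gripper": 0},
  {"dp": [0.001, 0.02, 0], "angular": [0, 0, 0], "gripper": 0},
  {"dp": [0.001, 0.02, 0], "angular": [0, 0, 0], "gripper": 0},
  {"dp": [0.001, 0.018, 0], "angular": [0, 0, 0], "gripper": 0},
  {"dp": [0.001, 0.015, 0], "angular": [0, 0, 0], "gripper": 0},
  {"dp": [0.001, 0.015, 0], "angular": [0, 0, 0], "gripper": 0},
])

```text
clock: 11.65
position: [0.4518, 0.1117, 0.128]
ee_rot: [0.49, 0.521, 0.488, -0.5]
contact_force: [-6.2, 0.8, 5.5]
width: 0.0002
```

```bash
cat > tog.py <<'E'
from st import *
d,c=cam('wrist'); W=np.linalg.inv(c); K=d['mtx']
q=W[:3,:3]@np.array((.475,.09,.12))+W[:3,3]; u=int(K[0,0]*q[0]/-q[2]+K[0,2]); v=int(-K[1,1]*q[1]/-q[2]+K[1,2]); print(u,v)
x0,y0=max(0,u-90),max(0,v-70); cv2.imwrite('pics/t_%.2f.png'%s['clock'],cv2.resize(d['image'][y0:y0+140,x0:x0+180],None,fx=4,fy=4,interpolation=cv2.INTER_CUBIC)); print('pics/t_%.2f.png'%s['clock'],x0,y0)
E
python3 tog.py
```

```text
[[ 0.024   0.9988 -0.0431  0.4518]
 [ 0.0174 -0.0436 -0.9989  0.1117]
 [-0.9996  0.0232 -0.0184  0.128 ]
 [ 0.      0.      0.      1.    ]] 11.65 [-6.23  0.8   5.48] [0.08 0.19 1.91 0.02 1.02 1.69]
290 200
pics/t_11.65.png 200 130
```

View pics/t_11.65.png

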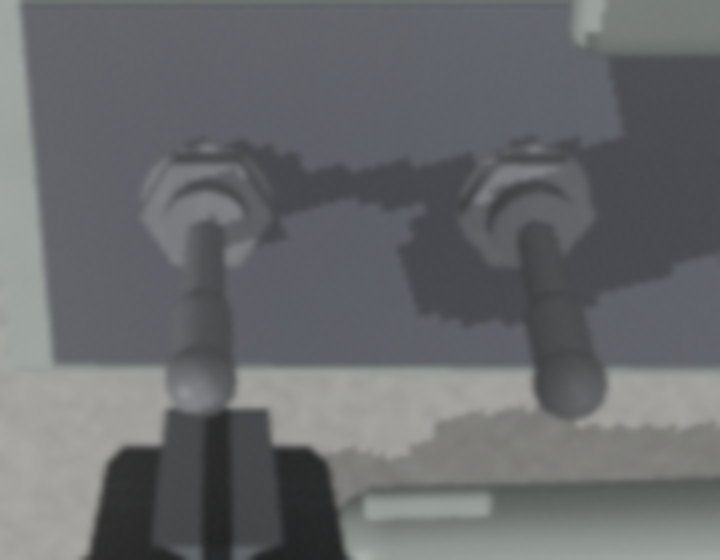

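>>> arm_command([
  {"dp": [-0.008, 0.014, 0], "angular": [0, 0, 0], "gripper": 0},
  {"dp": [-0.007, 0.014, 0], "angular": [0, 0, 0], "gripper": 0},
  {"dp": [-0.006, 0.014, 0], "angular": [0, 0, 0], "gripper": 0},
  {"dp": [-0.005, 0.014, 0], "angular": [0, 0, 0], "gripper": 0},
  {"dp": [-0.004, 0.014, 0], "angular": [0, 0, 0], "gripper": 0},
  {"dp": [-0.003, 0.014, 0], "angular": [0, 0, 0], "gripper": 0},
  {"dp": [0, 0.008, 0], "angular": [0, 0, 0], "gripper": 0},
  {"dp": [0, 0, 0], "angular": [0, 0, 0], "gripper": 0},
])

```text
clock: 12.7
position: [0.466, 0.1112, 0.1328]
ee_rot: [0.492, 0.522, 0.486, -0.499]
contact_force: [-0.0, -0.1, 0.2]
width: -0.0003
```

```bash
python3 tog.py
```

```text
[[ 0.0287  0.9987 -0.043   0.466 ]
 [ 0.0174 -0.0435 -0.9989  0.1112]
 [-0.9994  0.0279 -0.0186  0.1328]
 [ 0.      0.      0.      1.    ]] 12.7 [-0.01 -0.11  0.17] [0.08 0.2  1.88 0.02 1.03 1.68]
288 222
pics/t_12.70.png 198 152
```

Contact force has dropped to zero, so the lever has probably snapped over. I'll back off straight, then rise and check.

>>> arm_command([
  {"dp": [0, -0.1, 0], "angular": [0, 0, 0], "gripper": 0},
  {"dp": [0, -0.2, 0], "angular": [0, 0, 0], "gripper": 0},
  {"dp": [-0.1, -0.25, 0], "angular": [0, 0, 0], "gripper": 0},
  {"dp": [-0.25, 0, 0.1], "angular": [0, 0, 0], "gripper": 0},
  {"dp": [-0.25, 0, 0.15], "angular": [0, 0, 0], "gripper": 0},
  {"dp": [-0.25, 0, 0.15], "angular": [0, 0, 0], "gripper": 0},
  {"dp": [-0.2, 0, 0.15], "angular": [0, 0, 0], "gripper": 0},
  {"dp": [0, 0, 0], "angular": [0, 0, 0], "gripper": 0},
])

```text
clock: 13.75
position: [0.3826, 0.0451, 0.2571]
ee_rot: [0.49, 0.52, 0.489, -0.501]
contact_force: [0.7, 0.3, -0.8]
width: 0.0001
```

```bash
python3 - <<'E'
from lid import *
d=lid('top')
L=np.load('top0.npz'); L1={'image':d['image'],'depth':d['depth']}
c=np.linalg.inv(d['view']); P=cloud(d,c)
m=(P[...,2]>.085)&(P[...,2]<.118)&(P[...,0]>.40)&(P[...,0]<.51)&(P[...,1]>-.12)&(P[...,1]<.18)
print(cv2.minAreaRect(P[m][:,:2].astype(np.float32)*1000), 'front x',[np.sort(P[m&(abs(P[...,1]-y)<.015)][:,0])[[0,3,8]].round(3) for y in(-.045,.015,.075)])
P0=cloud({k:L[k] for k in('depth','mtx')},L['c']); m0=(P0[...,2]>.085)&(P0[...,2]<.118)&(P0[...,0]>.40)&(P0[...,0]<.51)&(P0[...,1]>-.12)&(P0[...,1]<.18)
print('before',cv2.minAreaRect(P0[m0][:,:2].astype(np.float32)*1000),[np.sort(P0[m0&(abs(P0[...,1]-y)<.015)][:,0])[[0,3,8]].round(3) for y in(-.045,.015,.075)])
cv2.imwrite('pics/top_end.png',cv2.resize(d['image'],(800,600)))
E
python3 tog.py
```

```text
[[ 0.0212  0.9989 -0.0412  0.3826]
 [ 0.0171 -0.0416 -0.999   0.0451]
 [-0.9996  0.0204 -0.0179  0.2571]
 [ 0.      0.      0.      1.    ]] 13.75 [ 0.67  0.28 -0.81] [-0.08 -0.05  1.82  0.02  1.35  1.53]
top lid angle 0.00029209424160714267 n 1964 rms 0.001607837188506861 range [ 0.51053916 -0.06497741  0.12985916] [0.66869625 0.11992351 0.13785042]
((480.7083435058594, 31.10010528564453), (229.99549865722656, 66.0656509399414), 87.52384185791016) front x [array([0.446, 0.447, 0.447]), array([0.448, 0.448, 0.449]), array([0.45 , 0.45 , 0.451])]
before ((480.7906799316406, 31.291481018066406), (230.10475158691406, 66.21430969238281), 87.52363586425781) [array([0.446, 0.447, 0.447]), array([0.448, 0.448, 0.449]), array([0.45 , 0.45 , 0.451])]
[[ 0.0186  0.999  -0.0405  0.3817]
 [ 0.0177 -0.0409 -0.999   0.0457]
 [-0.9997  0.0178 -0.0185  0.256 ]
 [ 0.      0.      0.      1.    ]] 13.8 [-0.4   0.39 -0.09] [-0.08 -0.05  1.82  0.02  1.35  1.53]
201 85
pics/t_13.80.png 111 15
```

View pics/t_13.80.png

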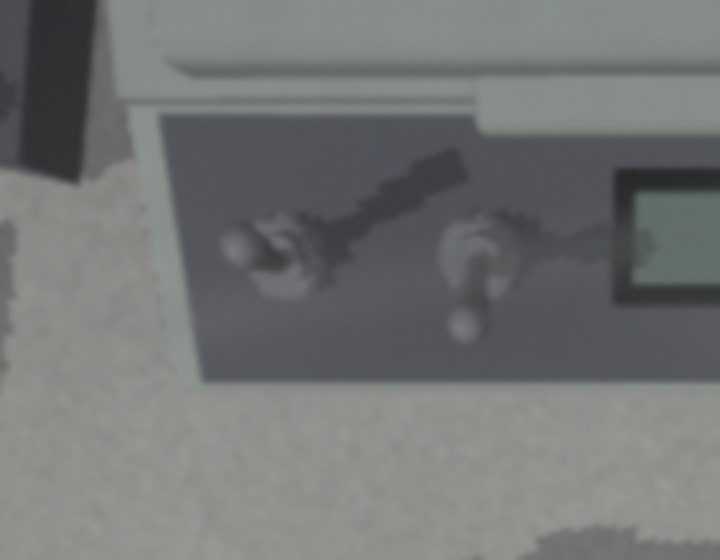

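View pics/top_end.png

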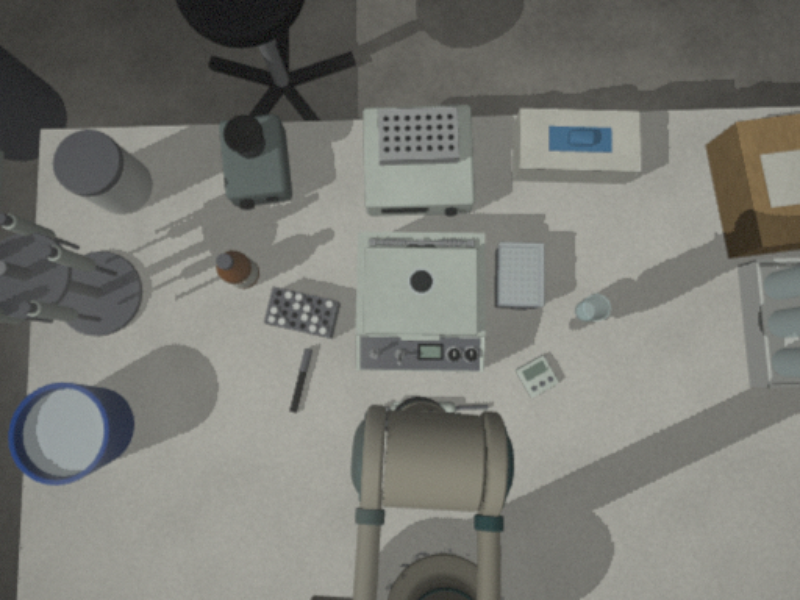

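The wrist crop shows the run lever upright, with its tip at about (171,77) in the full image, and the brake lever still leaning forward at about (227,96). The top view shows the lid shut and nothing else moved.

```bash
python3 -c "
from rig import *
print(sign_off())"
```

```text
the job is handed in; nothing more can be done
None
```

The lid is fully shut and the run toggle is on. I handed the job in at about 13.8 s on the robot's clock.

- **Lid:** I pushed its outer face with the closed fingertips, following the hinge arc at about 0.3 rad/s and slower at the end. It finished on its stop under about 6.5 N. The last depth fit gave an angle of 0.000 rad.
- **Run toggle:** I then pushed the lever's tip towards the lid until it snapped over. The push read about 6 N towards the robot plus 5.5 N upward (8 N in all), a little more than the 2 to 5 N you quoted. The force fell to zero after the snap, and the last picture shows the lever upright.
- **Surroundings:** The brake lever still leans forward (off). The centrifuge's outline is within about 0.2 mm of where it started. In the last top view everything else looks where it was, though the arm hides part of the pipette there. At hand-in the gripper was clear of everything.

No check failed. The one disagreement came while the fingertip still pressed on the lid: the top camera read 0.005 rad and the wrist camera 0.000. With the arm clear, the top camera also read 0.000.

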